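# Lock the shared calculator into its desk cradle

## Robot

A 6-joint arm with a two-finger parallel gripper is mounted at the origin on a cart in front of the work surface, level with it; the furniture and walls round the work are solid. World frame = base frame: x ahead of the robot, y to its left, z up, the work surface at z = 0. Lengths are in m, angles in rad, forces in N, time in s.
With the tool pointing down it reaches from about 0.325 to 1 m from the base axis. Payload 5.1 kg.
Tool frame: the origin (TCP) lies midway between the tips of the shut fingers; the grasp point (between the pads) lies grasp_offset behind it (grasp_offset is the distance from the TCP to the grasp point, in m); z points along the fingers, y is the line along which they close (so a half turn about z gives the same grasp; the last joint's range is limited). The gripper opens to 85 mm and grips with 20 to 120 N. Pads are 22 mm wide; open, the fingers measure 114 mm over their backs; the gripper's body (76 mm by 85 mm) begins 54 mm behind the grasp point. The pads swing forward as they close: fully open they stand 13 mm farther back than shut.
Start: joints at [1.064, 0.124, 1.65, -0, 1.367, -0.083], TCP at [0.267, 0.592, 0.207] pointing down, gripper open.
Joint ranges: [-2.61, 2.61], [-1.02, 2.33], [0.03, 2.71], [-1.35, 4.49], [0.32, 2.68], [-2.91, 2.91]. Speed limits (rad/s): [2.57, 2.57, 3.14, 3.14, 3.14, 3.14].

## Interface

Orientations are given as a unit quaternion [x, y, z, w].
In Python, from cell import * gives the robot as it stands.
- The arm moves only by the tool drive_tool, never from a script. Its argument "plan" is a list of rows, each a list of 3 entries, a list of its own where there are three numbers: the turn, a rotation vector about the tool's x, y, z in rad, then the shift along the tool's x, y, z in mm, then the opening, from 0 (shut) to 1 (fully open). A call has 1 to 20 rows; each row is the pose to reach, as a shift and turn from the pose commanded when the call began, along the tool's axes at that moment; what a row does not reach only later rows make up. A row lasts 1/10 s, in which the tool goes at most 50 mm and 8.59 degrees, less where a joint would pass 70% of its speed; a pose out of reach is approached as far as the arm can. A call with a gripper value outside its range is refused whole. The fingers move at their own pace and stop on an object; "squeeze" is the grip in N (left out, the last holds). Time passes only in rows, so rows that repeat a pose let the fingers close. It gives the time, the measured TCP pose, the force, the opening and the grip force at its end, in the units of the state.
- observe(): the state, without advancing time (a new reading comes with each control period).
- capture(name): name is "scene" or "top"; returns a dict with "pixels" (480x640x3 uint8, blue, green, red), "mtx" (3x3 intrinsics, pixels), "xyz" and "orientation" of the camera in the world. Camera axes: x right, y up, looking along -z (the intrinsics and any distortion apply to the point x, -y, -z); pixel columns grow to the right and rows downward; lengths in m; the calibration is good to about 2 mm. A picture is of the moment at which its call begins. There is no depth.
- hand_in(): hands the job in; it is judged then, once.
The state is a dict: "time_s": time; "joint_pos": joint angles; "joint_vel": joint speeds; "joint_torque": joint torques, N m; "position": TCP position; "orientation": TCP orientation; "wrist_force": force on the tool from outside, world axes, zero at the start; "torque": the same for the moment, N m; "gripper_width": finger opening in m; "gripper_force": force on a finger pad.
Only numpy, scipy, OpenCV 4.12 (cv2) and the standard library are available. Lean on these libraries where they do the work, as an engineer would, in place of code of your own. Each camera call takes 0.05 s, during which the arm holds its last target. There are 200 camera calls.

## Task

Take the calculator out of the upright holder, lay it on its back on the bare desk and let go; then take it again by its long sides and set it, keys up, flat in the bed of the white lock-down cradle, handling it gently (squeeze it with less than 40 N). Then turn the orange knob clockwise until it clicks past its detent and stays at its stop with the latch over the calculator. Leave the spray bottle, the pill bottle and the glue stick standing at the back where they are.

Things in the scene. Friction and masses are not known exactly. Their poses are not given: they have to be found in the camera images.
- calculator: Grey desk calculator with dark and orange keys, 62 x 98 x 15 mm (slab 13 mm, keys to 15), 0.11 kg, loose. Origin: centre of its back face; z out of its keys, y along its 98 mm length, x across its width. At the start it stands on a long edge in the holder's slot, x pointing up, keys facing the robot (holder -x), 62 mm high.
- holder_slot (a point): Centre of the slot floor of the fixed grey upright holder, 6 mm above the desk. x across the slot, y along it. The slot is 17 mm wide and 105 mm long between 5 mm thick walls that reach 22.5 mm above this point; end stops 17.5 mm high. Foot 80 mm (x) x 124 mm (y).
- cradle_bed (a point): Centre of the bed floor of the fixed white lock-down cradle, 6 mm above the desk; z up, x away from the knob. The calculator lies in it with its length along x, either way round. Four dark corner brackets, 9 mm high, leave 68 (y) x 104 mm (x) inside; the middle 80 mm of each long side is open for fingers. Base plate 100 mm wide (y), from x = -142 to +62 mm.
- knob (a joint): Orange knob with swing latch on the cradle, turns clockwise seen from above: 0 = open (latch to the side, near cradle +y), 1.3 rad = locked stop (latch toward cradle +x, over the calculator's near end). Starts open, 0 to 0.1. An over-centre spring pushes it back to 0 (up to 0.18 N m) until it clicks past its detent at 0.85; from there it pushes it on to 1.3 and holds it.
- knob_grip (a point): Point on the knob's upright axis at grip height, 51 mm above the desk, at cradle x = -92 mm. Turns with the knob: x along the latch and the grip bar. Bar 50 mm long (x), 15 mm thick (y), from 31 to 65.5 mm above the desk. The latch arm below it spans 23.5 to 30.5 mm above the desk and reaches 56 mm from the axis.
- spray_bottle: White spray bottle, 38 mm wide, 140 mm high, standing at the back of the desk; origin: centre of its underside. To be left alone.
- pill_bottle: Brown pill bottle with white cap, 42 mm wide, 66 mm high, at the back of the desk; origin: centre of its underside. To be left alone.
- glue_stick: White glue stick with blue cap, 30 mm wide, 100 mm high, standing at the back of the desk; origin: centre of its underside. To be left alone.

How it is judged:
By the outcome, as a careful person would: the job done as asked, in the order asked, and still so for the second after the job is handed in, with the robot touching nothing.
It also fails if it takes over 69 s, if anything falls off the work surface, if the arm or the gripper's body presses on something with over 40 N, if the wrist force passes 120 N, or if a joint passes its speed limit or range.

## Working session

There is one attempt and no reset: what is moved stays moved. The work goes in short steps, Python scripts to look and compute and a tool call to move; the robot and the scene stay as the last step left them, time stands still between calls to the robot, and variables do not carry over. Pictures are saved under pics/ and viewed, at most 10 in all, crops included, and the job is handed in when it is done.

Besides the shell and the picture viewer there is one more tool, called in YAML: its name, and indented under it one key for each argument. drive_tool: Moves the arm, as the interface text tells. Its arguments: {"type":"object","properties":{"plan":{"type":"array","items":{"type":"array"}},"squeeze":{"type":"number"}},"required":["plan"]}

```bash
ls; mkdir -p pics; python3 - <<'E'
from cell import *
import cv2
s=observe(); print({k:np.round(v,3).tolist() if k!='x' else 0 for k,v in s.items()} if 'np' in globals() else s)
try: print(grasp_offset)
except Exception as e: print(e)
for n in("scene","top"):
    c=capture(n); cv2.imwrite(f"pics/{n}0.png",c["pixels"]); print(n,c["mtx"],c["xyz"],c["orientation"],[k for k in c])
E
```

```text
pics
{'time_s': 0.0, 'joint_pos': array([ 1.06440942e+00,  1.24509061e-01,  1.65167541e+00,  5.21561662e-06,
        1.36751010e+00, -8.26101640e-02]), 'joint_vel': array([-0.00016802, -0.00036156,  0.00087958,  0.00113259, -0.00064687,
        0.00029951]), 'joint_torque': array([-2.26041607e-04, -4.23627341e+01, -3.65452623e+01, -4.94891935e-05,
        7.05882849e-03,  1.25022834e-05]), 'position': array([0.26699146, 0.5919051 , 0.20584969]), 'orientation': array([ 2.10306815e-01,  9.77634870e-01, -1.00496903e-03, -3.07494171e-04]), 'wrist_force': array([ 0.42802223,  1.44290599, -0.24817212]), 'torque': array([-0.01151007, -0.0033712 ,  0.00367987]), 'gripper_force': 0.0, 'gripper_width': 0.08542841663875876}
0.0187
scene [[550.46226648   0.         322.06718379]
 [  0.         550.46226648 247.82600726]
 [  0.           0.           1.        ]] [0.34660975 0.7313347  0.67772697] [-0.07729395  0.39771391  0.89201063 -0.20041538] ['pixels', 'mtx', 'xyz', 'orientation']
top [[473.29345206   0.         322.44707755]
 [  0.         473.29345206 245.09060742]
 [  0.           0.           1.        ]] [0.51591329 0.13808541 0.92883964] [-0.04322586  0.03685148  0.70961171 -0.70229959] ['pixels', 'mtx', 'xyz', 'orientation']
```

View pics/scene0.png

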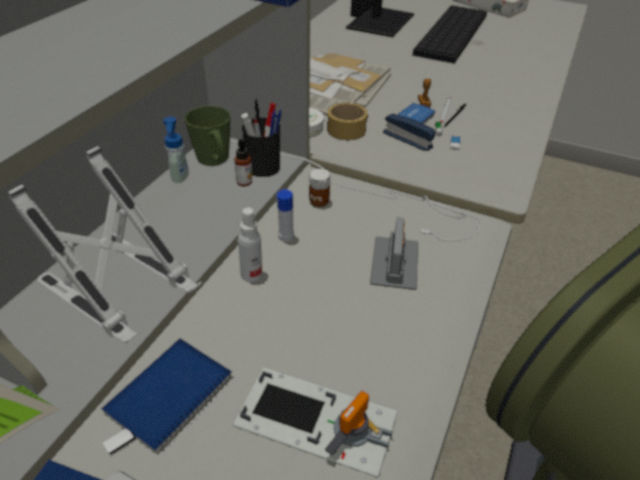

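View pics/top0.png

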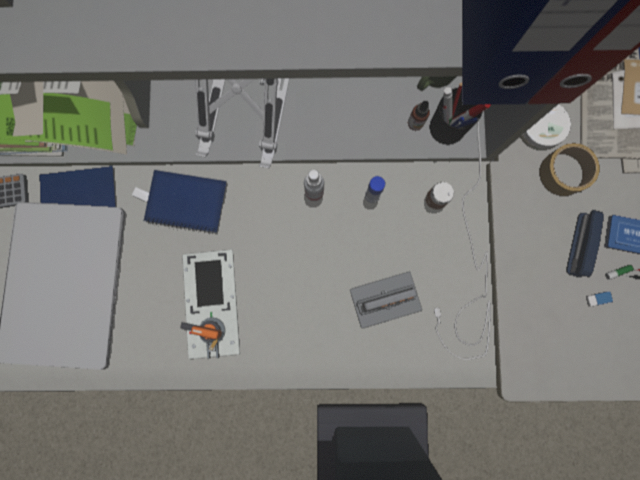

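The scene view shows the holder with the calculator at (395,260), the cradle at (315,415) and its knob at (353,412). In the top view the holder is at (386,299), the cradle at (211,303) and the bottles at (314,185), (376,188) and (440,195).

```bash
cat > h.py <<'E'
from cell import *
import numpy as np, cv2
from scipy.spatial.transform import Rotation as R
def ray(c,uv):
    uv=np.atleast_2d(np.asarray(uv,float)); m=c["mtx"]
    d=np.c_[(uv[:,0]-m[0,2])/m[0,0],-(uv[:,1]-m[1,2])/m[1,1],-np.ones(len(uv))]
    return R.from_quat(c["orientation"]).apply(d)
def onplane(c,uv,z):
    d=ray(c,uv); o=np.asarray(c["xyz"]); return o+d*((z-o[2])/d[:,2:])
def proj(c,P):
    q=R.from_quat(c["orientation"]).inv().apply(np.atleast_2d(P)-c["xyz"]); m=c["mtx"]
    return np.c_[m[0,0]*q[:,0]/-q[:,2]+m[0,2],-m[1,1]*q[:,1]/-q[:,2]+m[1,2]]
def tri(c1,u1,c2,u2):
    o1,o2=np.array(c1["xyz"]),np.array(c2["xyz"]);a=ray(c1,u1)[0];b=ray(c2,u2)[0]
    t=np.linalg.lstsq(np.c_[a,-b],o2-o1,rcond=None)[0]; p,q=o1+a*t[0],o2+b*t[1]; return (p+q)/2,np.linalg.norm(p-q)
E
python3 - <<'E'
from h import *
np.set_printoptions(precision=4,suppress=True)
C={n:capture(n) for n in("top","scene")}
for n in C: print(n,"tcp px",proj(C[n],[.267,.592,.207]),"origin",proj(C[n],[0,0,0]))
t=C["top"]["pixels"]; s=C["scene"]["pixels"]
a=cv2.resize(t[240:370,170:250],None,fx=4.5,fy=4.5,interpolation=2); b=cv2.resize(t[255:340,335:435],None,fx=4,fy=4,interpolation=2)
im=np.zeros((590,800,3),np.uint8); im[:a.shape[0],:a.shape[1]]=a; im[:b.shape[0],380:380+b.shape[1]]=b
cv2.imwrite("pics/z1.png",im)
a=cv2.resize(s[360:475,225:405],None,fx=2.6,fy=2.6,interpolation=2); b=cv2.resize(s[210:295,360:430],None,fx=4.5,fy=4.5,interpolation=2)
im=np.zeros((590,800,3),np.uint8); im[:a.shape[0],:a.shape[1]]=a; im[:b.shape[0],480:480+b.shape[1]]=b
cv2.imwrite("pics/z2.png",im)
E
```

```text
top tcp px [[ 18.7961 473.1147]] origin [[405.7976 582.8233]]
scene tcp px [[493.461  657.5275]] origin [[715.5597 353.749 ]]
```

View pics/z1.png

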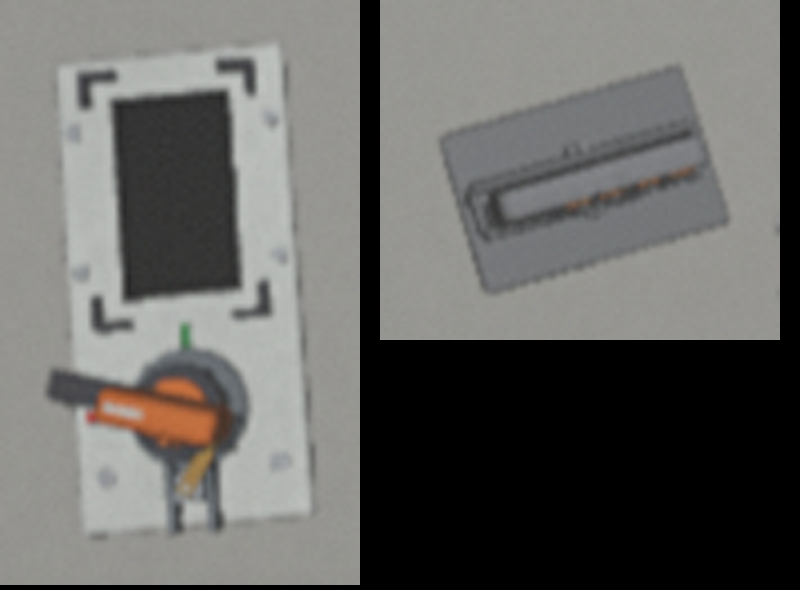

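View pics/z2.png

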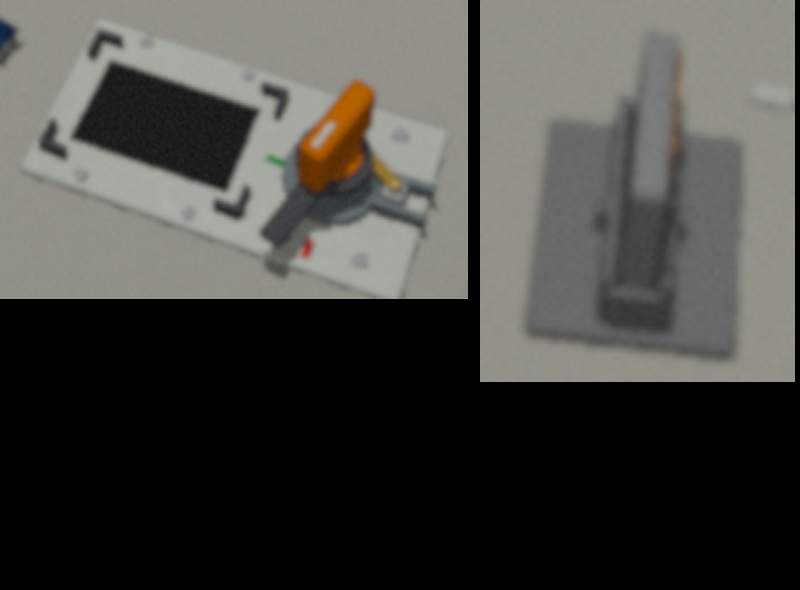

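The zoomed views show sharp corners. Pixels below are in the crops:
- **Cradle plate (top view):** corners at (57,66), (279,42), (312,515) and (87,538).
- **Holder foot (top view):** corners at (440,137), (682,66), (729,222) and (489,294).
- **Knob:** it is open, with the latch pointing left. The cradle's +x points up in the image, away from the robot.

```bash
python3 - <<'E'
from h import *
np.set_printoptions(precision=4,suppress=True)
T,S=capture("top"),capture("scene")
def px(p,f,ox,oy,sub=0): p=np.array(p,float); p[:,0]-=sub; return (p+.5)/f-.5+[ox,oy]
def fit(w,m):  # 2D rigid model->world
    mc,wc=m.mean(0),w.mean(0); H=(m-mc).T@(w-wc); a=np.arctan2(H[0,1]-H[1,0],H[0,0]+H[1,1])
    Rm=np.array([[np.cos(a),-np.sin(a)],[np.sin(a),np.cos(a)]]); t=wc-Rm@mc
    return t,a,np.abs(m@Rm.T+t-w).max()
# model cradle: plate corners (x,y)
mp=np.array([[62,50],[62,-50],[-142,-50],[-142,50]])/1e3
w=onplane(T,px([(57,66),(279,42),(312,515),(87,538)],4.5,170,240),.006)[:,:2]; print("cradle top",fit(w,mp),np.linalg.norm(w-np.roll(w,-1,0),axis=1))
w=onplane(S,px([(22,170),(105,20),(447,130)],2.6,225,360),.006)[:,:2]; print("cradle scene",fit(w,mp[[0,1,2]]))
mf=np.array([[40,62],[40,-62],[-40,-62],[-40,62]])/1e3
for z in(.006,):
  w=onplane(T,px([(440,137),(682,66),(729,222),(489,294)],4,335,255,380),z)[:,:2]; print("holder top",fit(w,mf),np.linalg.norm(w-np.roll(w,-1,0),axis=1))
  w=onplane(S,px([(527,335),(551,120),(741,140),(733,357)],4.5,360,210,480),z)[:,:2]; print("holder scene",fit(w,mf),np.linalg.norm(w-np.roll(w,-1,0),axis=1))
# knob: orange mask
for n,C in(("top",T),("scene",S)):
  hsv=cv2.cvtColor(C["pixels"],cv2.COLOR_BGR2HSV); m=cv2.inRange(hsv,(3,170,120),(18,255,255)); 
  k,l,st,ce=cv2.connectedComponentsWithStats(m); i=1+st[1:,4].argmax(); print(n,st[i],ce[i])
# knob bar top corners (top view) at z=.0655
w=onplane(T,px([(103,390),(98,413),(214,446),(222,409)],4.5,170,240),.0655); print("bar",w)
# calc top, z=.068
w=onplane(T,px([(500,190),(700,135),(706,163),(505,222)],4,335,255,380),.068); print("calc top",w,w.mean(0))
w=onplane(S,px([(635,192),(665,196),(678,38),(648,34)],4.5,360,210,480),.068); print("calc scene",w,w.mean(0))
for nm,u,v in(("spray",(314,185),(250,245)),):pass
for nm,u,z in(("spray",(314,178),.14),("glue",(377,184),.1),("pill",(443,189),.066)): print(nm,onplane(T,u,z))
E
```

```text
cradle top (array([0.5493, 0.3678]), np.float64(0.08600162930394499), np.float64(0.0021449549742243446)) [0.0974 0.2033 0.0962 0.2027]
cradle scene (array([0.5463, 0.3702]), np.float64(0.08823111990341655), np.float64(0.0035018872997654715))
holder top (array([0.5138, 0.0242]), np.float64(0.27577735589049224), np.float64(0.0017565663787629388)) [0.1229 0.0781 0.1209 0.0786]
holder scene (array([0.513 , 0.0284]), np.float64(0.2890542349764264), np.float64(0.001581569224228696)) [0.1254 0.0783 0.1247 0.0773]
top [200 329  17   9  70] [208.3714 333.4857]
scene [341 392  27  30 290] [355.3828 406.031 ]
bar [[0.4692 0.3815 0.0655]
 [0.4602 0.3833 0.0655]
 [0.4467 0.3365 0.0655]
 [0.4613 0.3335 0.0655]]
calc top [[ 0.5095  0.0703  0.068 ]
 [ 0.5333 -0.0205  0.068 ]
 [ 0.5207 -0.0228  0.068 ]
 [ 0.4952  0.0683  0.068 ]] [0.5147 0.0238 0.068 ]
calc scene [[ 0.5058  0.0732  0.068 ]
 [ 0.4952  0.0704  0.068 ]
 [ 0.5201 -0.0189  0.068 ]
 [ 0.5315 -0.016   0.068 ]] [0.5132 0.0272 0.068 ]
spray [[0.721 0.158 0.14 ]]
glue [[0.7191 0.0466 0.1   ]]
pill [[ 0.7164 -0.0793  0.066 ]]
```

```bash
cat >> h.py <<'E'
def toolR(az,tilt=0):
    """tool down with y at azimuth az; then tilted (rad) so that tool z swings toward -y azimuth (keys up)"""
    y=np.array([np.cos(az),np.sin(az),0]); z=np.array([0,0,-1.]); M=R.from_matrix(np.c_[np.cross(y,z),y,z])
    return M*R.from_rotvec([tilt,0,0])
def go(p,Rt):
    s=observe(); R0=R.from_quat(s["orientation"])
    print("t",round(s["time_s"],2),"shift mm",np.round(1e3*R0.inv().apply(np.array(p)-s["position"]),1),"turn",np.round((R0.inv()*Rt).as_rotvec(),3))
def state():
    s=observe(); print({k:np.round(v,3).tolist() for k,v in s.items() if k not in("joint_vel","joint_torque")})
E
python3 - <<'E'
from h import *
print(toolR(0,1.).apply([0,0,1]))  # want toward -x
go([.514,.0255,.14],toolR(np.deg2rad(16.2)))
E
```

```text
[-0.84147098  0.         -0.54030231]
t 0.3 shift mm [-458.  -415.1   66.9] turn [-0.001  0.     0.864]
```

drive_tool:
  plan:
    - [[0, 0, 0.86], [-458, -415, 67], 0.55]
    - [[0, 0, 0.86], [-458, -415, 67], 0.55]
    - [[0, 0, 0.86], [-458, -415, 67], 0.55]
    - [[0, 0, 0.86], [-458, -415, 67], 0.55]
    - [[0, 0, 0.86], [-458, -415, 67], 0.55]
    - [[0, 0, 0.86], [-458, -415, 67], 0.55]
    - [[0, 0, 0.86], [-458, -415, 67], 0.55]
    - [[0, 0, 0.86], [-458, -415, 67], 0.55]
    - [[0, 0, 0.86], [-458, -415, 67], 0.55]
    - [[0, 0, 0.86], [-458, -415, 67], 0.55]
    - [[0, 0, 0.86], [-458, -415, 67], 0.55]
    - [[0, 0, 0.86], [-458, -415, 67], 0.55]
    - [[0, 0, 0.86], [-458, -415, 67], 0.55]
    - [[0, 0, 0.86], [-458, -415, 67], 0.55]
    - [[0, 0, 0.86], [-458, -415, 67], 0.55]
    - [[0, 0, 0.86], [-458, -415, 67], 0.55]
  squeeze: 22

```text
time_s: 1.9
position: [0.5138, 0.0269, 0.1403]
orientation: [0.598, 0.801, 0.0, -0.0]
wrist_force: [0.2, 0.3, -0.1]
gripper_width: 0.047
gripper_force: 0.0
```

```bash
python3 - <<'E'
from h import *
state(); go([.514,.0255,.036],toolR(np.deg2rad(16.2)))
a=capture("top")["pixels"][200:380,300:470]; b=capture("scene")["pixels"][120:320,320:500]
im=np.zeros((400,760,3),np.uint8); im[:360,:340]=cv2.resize(a,None,fx=2,fy=2); im[:400,400:760]=cv2.resize(b,None,fx=2,fy=2); cv2.imwrite("pics/a1.png",im)
E
```

```text
{'time_s': 1.9, 'joint_pos': [-0.052, -0.127, 2.016, 0.0, 1.253, -0.341], 'position': [0.514, 0.027, 0.14], 'orientation': [0.598, 0.801, 0.0, -0.0], 'wrist_force': [0.227, 0.308, -0.142], 'torque': [0.018, 0.007, 0.001], 'gripper_force': 0.0, 'gripper_width': 0.047}
t 1.9 shift mm [ -1.4  -0.3 104.3] turn [ 0.    -0.     0.005]
```

View pics/a1.png

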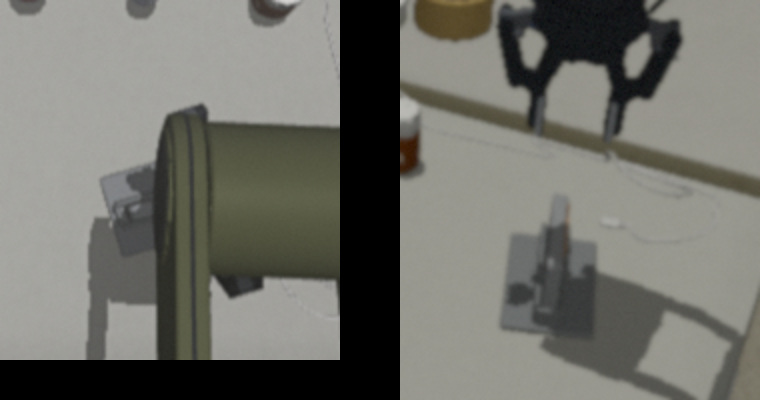

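The scene crop shows the open finger tips at about (535,130) and (610,135), above and in line with the calculator at (560,230).

```bash
python3 - <<'E'
from h import *
C=capture("scene"); s=observe()
p=s["position"]; y=R.from_quat(s["orientation"]).apply([0,1,0])
for dz in(0,.008): print(proj(C,[p+.0235*y+[0,0,dz],p-.0235*y+[0,0,dz]]))
print("seen",(535-400)/2+320,130/2+120,(610-400)/2+320,135/2+120)
E
```

```text
[[389.09675661 198.90929687]
 [418.30020696 201.94505271]]
[[389.61062319 194.92923964]
 [418.99468702 197.96410335]]
seen 387.5 185.0 425.0 187.5
```

drive_tool:
  plan:
    - [[0, 0, 0], [-1, 0, 50], 0.55]
    - [[0, 0, 0], [-1, 0, 80], 0.55]
    - [[0, 0, 0], [-1, 0, 95], 0.55]
    - [[0, 0, 0], [-1, 0, 104], 0.55]
    - [[0, 0, 0], [-1, 0, 104], 0.55]
    - [[0, 0, 0], [-1, 0, 104], 0.4]
    - [[0, 0, 0], [-1, 0, 104], 0.3]

```text
time_s: 2.75
position: [0.516, 0.0249, 0.038]
orientation: [0.599, 0.801, 0.001, 0.001]
wrist_force: [0.5, 0.4, -0.2]
gripper_width: 0.0259
gripper_force: 0.0
```

drive_tool:
  plan:
    - [[0, 0, 0], [0, -1, 0], 0.22]
    - [[0, 0, 0], [0, -1, 0], 0.15]
    - [[0, 0, 0], [0, -1, 0], 0.1]
    - [[0, 0, 0], [0, -1, 0], 0.1]
    - [[0, 0, 0], [0, -1, 0], 0.1]
  squeeze: 22

```text
time_s: 3.25
position: [0.5144, 0.0246, 0.0372]
orientation: [0.599, 0.801, 0.001, 0.001]
wrist_force: [0.7, -0.2, 5.6]
gripper_width: 0.0125
gripper_force: 24.2
```

```bash
python3 - <<'E'
from h import *
state()
E
```

```text
{'time_s': 3.25, 'joint_pos': [-0.057, -0.003, 2.088, 0.0, 1.054, -0.344], 'position': [0.514, 0.025, 0.037], 'orientation': [0.599, 0.801, 0.001, 0.001], 'wrist_force': [0.711, -0.153, 5.638], 'torque': [0.044, 0.118, 0.024], 'gripper_force': 24.215, 'gripper_width': 0.013}
```

drive_tool:
  plan:
    - [[0, 0, 0], [0, 0, -15], 0.1]
    - [[0, 0, 0], [0, 0, -45], 0.1]
    - [[0, 0, 0], [0, 0, -90], 0.1]
    - [[0, 0, 0], [0, 0, -125], 0.1]
    - [[0, 0, 0], [0, 0, -125], 0.1]

```text
time_s: 3.75
position: [0.517, 0.0244, 0.1682]
orientation: [0.599, 0.801, 0.003, 0.005]
wrist_force: [0.2, 0.4, -0.3]
gripper_width: 0.012
gripper_force: 23.4
```

```bash
cat >> h.py <<'E'
def place_tcp(tilt,az=np.deg2rad(165.5),E=(.60,.197,0)):
    M=toolR(az,tilt); return np.array(E)-M.apply([0,0,1])*.031-M.apply([0,1,0])*.0065, M
E
python3 - <<'E'
from h import *
state(); p,M=place_tcp(np.deg2rad(50)); print(p)
go(p+[0,0,.12],toolR(np.deg2rad(165.5))); go(p+[0,0,.1],M)
E
```

```text
{'time_s': 3.75, 'joint_pos': [-0.057, -0.153, 1.99, -0.0, 1.293, -0.344], 'position': [0.517, 0.024, 0.168], 'orientation': [0.599, 0.801, 0.003, 0.005], 'wrist_force': [0.195, 0.438, -0.339], 'torque': [-0.028, -0.052, -0.019], 'gripper_force': 23.398, 'gripper_width': 0.012}
[0.58105407 0.20189975 0.0249057 ]
t 3.75 shift mm [152.2 111.4  23.9] turn [-1.000e-03  1.500e-02 -2.601e+00]
t 3.75 shift mm [152.3 111.2  43.9] turn [ 0.307 -1.1   -2.394]
```

drive_tool:
  plan:
    - [[0, 0, -2.6], [152, 111, 20], 0.1]
    - [[0, 0, -2.6], [152, 111, 20], 0.1]
    - [[0, 0, -2.6], [152, 111, 20], 0.1]
    - [[0, 0, -2.6], [152, 111, 20], 0.1]
    - [[0, 0, -2.6], [152, 111, 20], 0.1]
    - [[0, 0, -2.6], [152, 111, 20], 0.1]
    - [[0, 0, -2.6], [152, 111, 20], 0.1]
    - [[0, 0, -2.6], [152, 111, 20], 0.1]
    - [[0, 0, -2.6], [152, 111, 20], 0.1]
    - [[0, 0, -2.6], [152, 111, 20], 0.1]
    - [[0, 0, -2.6], [152, 111, 20], 0.1]
    - [[0, 0, -2.6], [152, 111, 20], 0.1]
    - [[0, 0, -2.6], [152, 111, 20], 0.1]
    - [[0, 0, -2.6], [152, 111, 20], 0.1]
    - [[0, 0, -2.6], [152, 111, 20], 0.1]
    - [[0, 0, -2.6], [152, 111, 20], 0.1]
    - [[0, 0, -2.6], [152, 111, 20], 0.1]
    - [[0, 0, -2.6], [152, 111, 20], 0.1]
    - [[0, 0, -2.6], [152, 111, 20], 0.1]

```text
time_s: 5.65
position: [0.5758, 0.2015, 0.1397]
orientation: [-0.612, 0.791, 0.001, -0.001]
wrist_force: [0.4, -0.2, -0.9]
gripper_width: 0.0124
gripper_force: 23.4
```

```bash
python3 - <<'E'
from h import *
state(); p,M=place_tcp(np.deg2rad(50)); go(p+[0,0,.08],M)
E
```

```text
{'time_s': 5.65, 'joint_pos': [0.249, 0.089, 1.804, -0.0, 1.251, -2.638], 'position': [0.576, 0.202, 0.14], 'orientation': [-0.612, 0.791, 0.001, -0.001], 'wrist_force': [0.446, -0.243, -0.873], 'torque': [0.004, 0.022, 0.035], 'gripper_force': 23.398, 'gripper_width': 0.012}
t 5.65 shift mm [-1.7 -5.  34.8] turn [ 0.875 -0.002 -0.001]
```

drive_tool:
  plan:
    - [[0.87, 0, 0], [-2, -5, 35], 0.1]
    - [[0.87, 0, 0], [-2, -5, 35], 0.1]
    - [[0.87, 0, 0], [-2, -5, 35], 0.1]
    - [[0.87, 0, 0], [-2, -5, 35], 0.1]
    - [[0.87, 0, 0], [-2, -5, 35], 0.1]
    - [[0.87, 0, 0], [-2, -5, 35], 0.1]
    - [[0.87, 0, 0], [-2, -5, 35], 0.1]
    - [[0.87, 0, 0], [-2, -5, 35], 0.1]

```text
time_s: 6.45
position: [0.5793, 0.202, 0.1024]
orientation: [-0.556, 0.718, -0.333, 0.256]
wrist_force: [-0.1, -0.6, -1.8]
gripper_width: 0.0119
gripper_force: 23.4
```

```bash
python3 - <<'E'
from h import *
state(); p,M=place_tcp(np.deg2rad(50)); go(p+[0,0,.0015],M)
cv2.imwrite("pics/b1.png",cv2.resize(capture("scene")["pixels"][170:470,220:620],None,fx=2,fy=2))
E
```

```text
{'time_s': 6.45, 'joint_pos': [0.506, -0.102, 2.263, -1.156, 0.612, -1.515], 'position': [0.579, 0.202, 0.102], 'orientation': [-0.556, 0.718, -0.333, 0.256], 'wrist_force': [-0.054, -0.551, -1.797], 'torque': [0.132, 0.563, 0.024], 'gripper_force': 23.443, 'gripper_width': 0.012}
t 6.45 shift mm [-0.6 56.8 50.6] turn [ 0.007 -0.003  0.002]
```

View pics/b1.png

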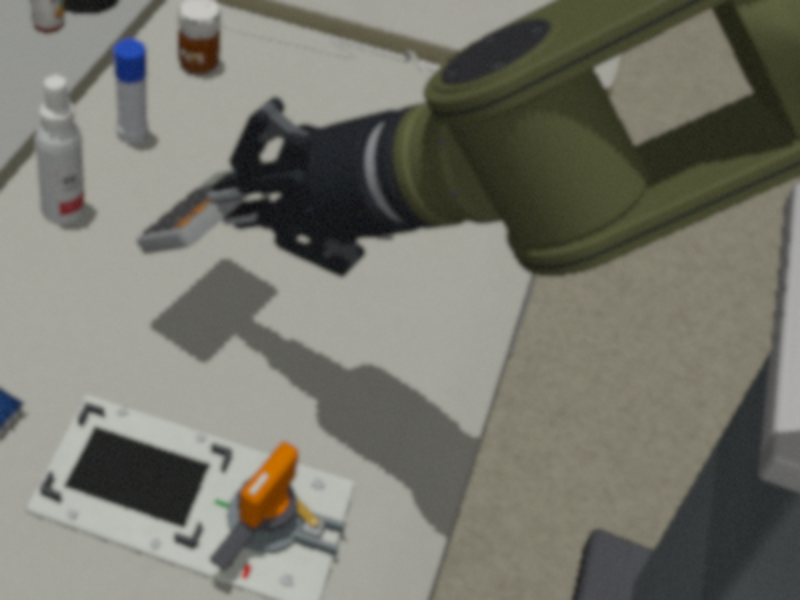

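The calculator is held, tilted with its keys up, at about (190,215), and the desk below it is clear.

drive_tool:
  plan:
    - [[0, 0, 0], [0, 28, 25], 0.1]
    - [[0, 0, 0], [0, 43, 38], 0.1]
    - [[0, 0, 0], [0, 50, 45], 0.1]
    - [[0, 0, 0], [0, 54, 48], 0.1]
    - [[0, 0, 0], [0, 56, 50], 0.1]
    - [[0, 0, 0], [0, 56, 50], 0.1]

```text
time_s: 7.1
position: [0.5844, 0.204, 0.0387]
orientation: [-0.555, 0.72, -0.33, 0.254]
wrist_force: [0.4, 0.6, -0.8]
gripper_width: 0.0126
gripper_force: 23.4
```

```bash
python3 - <<'E'
from h import *
state(); p,M=place_tcp(np.deg2rad(50)); go(p,M)
s=observe(); q=R.from_quat(s["orientation"]).inv()
print(q.apply([-.966*.1,.259*.1,0])) # 100 mm horizontal back along azimuth 165
E
```

```text
{'time_s': 7.1, 'joint_pos': [0.503, 0.039, 2.262, -1.344, 0.566, -1.281], 'position': [0.584, 0.204, 0.039], 'orientation': [-0.555, 0.72, -0.33, 0.254], 'wrist_force': [0.405, 0.553, -0.803], 'torque': [0.119, 0.566, 0.0], 'gripper_force': 23.445, 'gripper_width': 0.013}
t 7.1 shift mm [ 2.9 12.2  7. ] turn [ 0.013 -0.004 -0.002]
[-0.00041324  0.06530714 -0.07574415]
```

```bash
python3 - <<'E'
from h import *
p,M=place_tcp(np.deg2rad(45),np.deg2rad(173)); print(p); go(p+[0,-.01,.0015],M)
E
```

```text
[0.58280502 0.19911128 0.0265165 ]
t 7.1 shift mm [14.8  6.7  8.7] turn [-0.074 -0.1   -0.092]
```

drive_tool:
  plan:
    - [[-0.07, -0.1, -0.09], [15, 1, 2], 0.1]
    - [[-0.07, -0.1, -0.09], [15, 4, 5], 0.1]
    - [[-0.07, -0.1, -0.09], [15, 7, 9], 0.1]
    - [[-0.07, -0.1, -0.09], [15, 7, 9], 0.1]
    - [[-0.07, -0.1, -0.09], [15, 7, 9], 0.1]

```text
time_s: 7.6
position: [0.5822, 0.1888, 0.0267]
orientation: [-0.611, 0.692, -0.288, 0.254]
wrist_force: [-0.1, -0.2, 0.1]
gripper_width: 0.0118
gripper_force: 23.6
```

```bash
python3 - <<'E'
from h import *
state(); p,M=place_tcp(np.deg2rad(45),np.deg2rad(173)); go(p+[0,-.01,.0015],M)
s=observe(); q=R.from_quat(s["orientation"]).inv()
print(q.apply([-.993*.1,.12*.1,0]),q.apply([0,0,-.01]))
E
```

```text
{'time_s': 7.6, 'joint_pos': [0.4, -0.013, 2.307, -1.24, 0.384, -1.54], 'position': [0.582, 0.189, 0.027], 'orientation': [-0.611, 0.692, -0.288, 0.254], 'wrist_force': [-0.097, -0.184, 0.051], 'torque': [-0.083, 0.267, -0.166], 'gripper_force': 23.557, 'gripper_width': 0.012}
t 7.6 shift mm [-0.4 -1.3 -0.5] turn [-0.003 -0.001 -0.   ]
[ 0.00030993  0.07050061 -0.07095109] [-5.46120417e-06  7.09356173e-03  7.04849999e-03]
```

drive_tool:
  plan:
    - [[0, 0, 0], [0, 0, 0], 0.2]
    - [[0, 0, 0], [0, 0, 0], 0.3]
    - [[0, 0, 0], [0, 0, 0], 0.3]
    - [[0, 0, 0], [0, 7, -7], 0.3]
    - [[0, 0, 0], [0, 14, -14], 0.3]
    - [[0, 0, 0], [0, 21, -21], 0.3]
    - [[0, 0, 0], [0, 31, -31], 0.3]
    - [[0, 0, 0], [0, 42, -42], 0.3]
    - [[0, 0, 0], [0, 52, -52], 0.3]
    - [[0, 0, 0], [0, 60, -62], 0.3]
    - [[0, 0, 0], [0, 60, -62], 0.3]

```text
time_s: 8.7
position: [0.4943, 0.1994, 0.027]
orientation: [-0.612, 0.691, -0.287, 0.254]
wrist_force: [-0.8, -0.2, -0.4]
gripper_width: 0.0254
gripper_force: 0.0
```

```bash
python3 - <<'E'
from h import *
state()
cv2.imwrite("pics/c1.png",cv2.resize(capture("scene")["pixels"][170:420,220:520],None,fx=2,fy=2))
E
```

```text
{'time_s': 8.7, 'joint_pos': [0.523, -0.181, 2.457, -1.19, 0.476, -1.507], 'position': [0.494, 0.199, 0.027], 'orientation': [-0.612, 0.691, -0.287, 0.254], 'wrist_force': [-0.81, -0.208, -0.448], 'torque': [0.1, 0.32, -0.038], 'gripper_force': 0.0, 'gripper_width': 0.025}
```

View pics/c1.png

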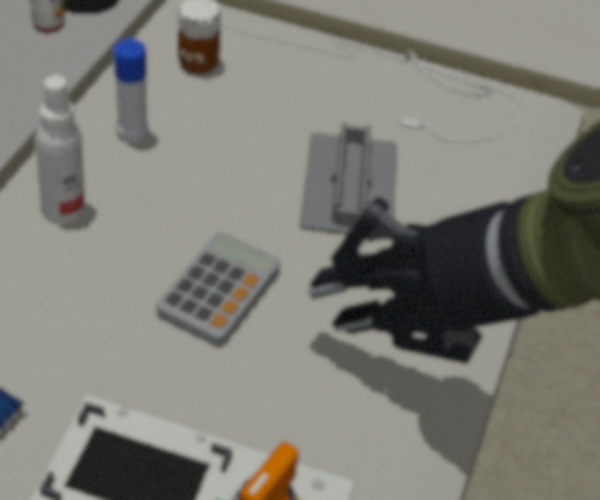

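The calculator lies flat with its keys up at crop (220,288), free of the gripper. Next I back off and measure it.

```bash
python3 - <<'E'
from h import *
go([.43,.2,.16],toolR(np.deg2rad(173)))
E
```

```text
t 8.75 shift mm [   7.4  -48.3 -139.5] turn [-0.788  0.     0.001]
```

drive_tool:
  plan:
    - [[0, 0, 0], [0, -4, -44], 0.5]
    - [[-0.1, 0, 0], [0, -20, -80], 0.7]
    - [[-0.79, 0, 0], [7, -48, -140], 1]
    - [[-0.79, 0, 0], [7, -48, -140], 1]
    - [[-0.79, 0, 0], [7, -48, -140], 1]
    - [[-0.79, 0, 0], [7, -48, -140], 1]
    - [[-0.79, 0, 0], [7, -48, -140], 1]
    - [[-0.79, 0, 0], [7, -48, -140], 1]
    - [[-0.79, 0, 0], [7, -48, -140], 1]

```text
time_s: 9.65
position: [0.4324, 0.1995, 0.1604]
orientation: [-0.661, 0.75, 0.001, -0.001]
wrist_force: [-0.4, 0.0, -0.9]
gripper_width: 0.0852
gripper_force: 0.0
```

```bash
python3 - <<'E'
from h import *
state(); T,S=capture("top"),capture("scene")
for n,C in(("top",T),("scene",S)): print(n,proj(C,[.573,.185,.013]))
im=np.zeros((600,800,3),np.uint8)
u,v=proj(T,[.573,.185,.013])[0].astype(int); a=T["pixels"][v-50:v+50,u-40:u+40]; im[:500,:400]=cv2.resize(a,None,fx=5,fy=5,interpolation=2); print(u-40,v-50)
u,v=proj(S,[.573,.185,.013])[0].astype(int); a=S["pixels"][v-50:v+50,u-40:u+40]; im[:500,400:]=cv2.resize(a,None,fx=5,fy=5,interpolation=2); print(u-40,v-50)
cv2.imwrite("pics/d1.png",im)
E
```

```text
{'time_s': 9.65, 'joint_pos': [0.319, -0.237, 2.075, 0.0, 1.306, -2.697], 'position': [0.432, 0.199, 0.16], 'orientation': [-0.661, 0.75, 0.001, -0.001], 'wrist_force': [-0.428, 0.038, -0.906], 'torque': [-0.014, -0.004, 0.027], 'gripper_force': 0.0, 'gripper_width': 0.085}
top [[302.472362  269.5067909]]
scene [[327.74543389 307.32108298]]
262 219
287 257
```

View pics/d1.png

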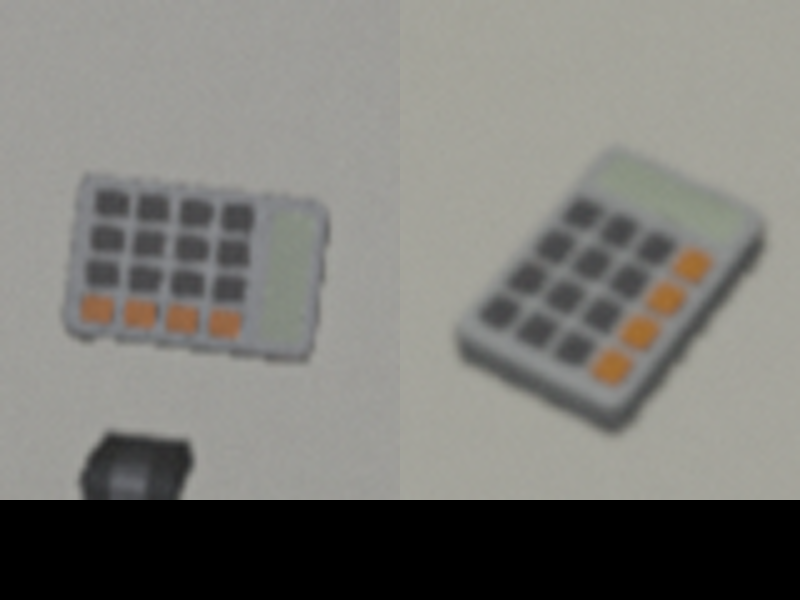

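The top crop shows the calculator's corners at (80,174), (330,203), (310,360) and (65,334). In the scene crop they are at (457,335), (608,148), (766,215) and (622,413).

```bash
cat >> h.py <<'E'
def px(p,f,ox,oy,sub=0): p=np.array(p,float); p[:,0]-=sub; return (p+.5)/f-.5+[ox,oy]
def fit(w,m):
    mc,wc=m.mean(0),w.mean(0); H=(m-mc).T@(w-wc); a=np.arctan2(H[0,1]-H[1,0],H[0,0]+H[1,1])
    Rm=np.array([[np.cos(a),-np.sin(a)],[np.sin(a),np.cos(a)]]); t=wc-Rm@mc
    return t,np.rad2deg(a),np.abs(m@Rm.T+t-w).max()
E
python3 - <<'E'
from h import *
T,S=capture("top"),capture("scene")
m=np.array([[-31,-49],[-31,49],[31,49],[31,-49]])/1e3
for C,c,o in((T,[(80,174),(330,203),(310,360),(65,334)],(262,219,0)),(S,[(457,335),(608,148),(766,215),(622,413)],(287,257,400))):
    w=onplane(C,px(c,5,*o),.013)[:,:2]; print(fit(w,m),np.linalg.norm(w-np.roll(w,-1,0),axis=1))
E
```

```text
(array([0.56803455, 0.18821003]), np.float64(173.17481993879403), np.float64(0.0015552121029059063)) [0.09792062 0.06116662 0.09513591 0.06226669]
(array([0.56681752, 0.19159692]), np.float64(174.57239684692297), np.float64(0.002035230652925629)) [0.09453772 0.05906121 0.09514217 0.05913097]
```

```bash
python3 - <<'E'
from h import *
go([.5674,.190,.045],toolR(np.deg2rad(173.7)))
E
```

```text
t 9.85 shift mm [  -6.8 -138.3  114.3] turn [ 0.002 -0.001 -0.013]
```

drive_tool:
  plan:
    - [[0, 0, -0.01], [-2, -45, 10], 0.86]
    - [[0, 0, -0.01], [-5, -95, 20], 0.86]
    - [[0, 0, -0.01], [-7, -138, 40], 0.86]
    - [[0, 0, -0.01], [-7, -138, 80], 0.86]
    - [[0, 0, -0.01], [-7, -138, 114], 0.86]
    - [[0, 0, -0.01], [-7, -138, 114], 0.86]
    - [[0, 0, -0.01], [-7, -138, 114], 0.86]

```text
time_s: 10.55
position: [0.5669, 0.1905, 0.0458]
orientation: [-0.666, 0.746, 0.001, -0.001]
wrist_force: [0.4, -0.0, 1.3]
gripper_width: 0.0732
gripper_force: 0.0
```

```bash
python3 - <<'E'
from h import *
state(); go([.5674,.190,.0],toolR(np.deg2rad(173.7)))
S=capture("scene"); T=capture("top"); s=observe(); p=s["position"]; y=R.from_quat(s["orientation"]).apply([0,1,0])
u,v=proj(S,p)[0].astype(int); im=np.zeros((600,800,3),np.uint8)
im[:480,:480]=cv2.resize(S["pixels"][v-70:v+50,u-60:u+60],None,fx=4,fy=4,interpolation=2)
for k in(-1,1): 
  for dz in(0,.01,.02):
    q=proj(S,p+k*y*s["gripper_width"]/2+[0,0,dz])[0]; print(k,dz,(q-[u-60,v-70])*4)
u,v=proj(T,p)[0].astype(int); im[:480,480:800]=cv2.resize(T["pixels"][v-60:v+60,u-40:u+40],None,fx=4,fy=4,interpolation=2)
cv2.imwrite("pics/e1.png",im)
E
```

```text
{'time_s': 10.55, 'joint_pos': [0.234, 0.165, 1.892, 0.0, 1.088, -2.796], 'position': [0.567, 0.191, 0.046], 'orientation': [-0.666, 0.746, 0.001, -0.001], 'wrist_force': [0.365, -0.015, 1.264], 'torque': [-0.014, 0.009, 0.038], 'gripper_force': 0.0, 'gripper_width': 0.073}
t 10.55 shift mm [ 0.4 -0.7 45.8] turn [ 0.003 -0.001 -0.002]
-1 0 [160.43760951 245.03304057]
-1 0.01 [160.58341677 227.32206748]
-1 0.02 [160.73151339 209.33300822]
1 0 [322.70733078 319.58126235]
1 0.01 [324.16296552 301.89418706]
1 0.02 [325.6422046  283.92030101]
```

View pics/e1.png

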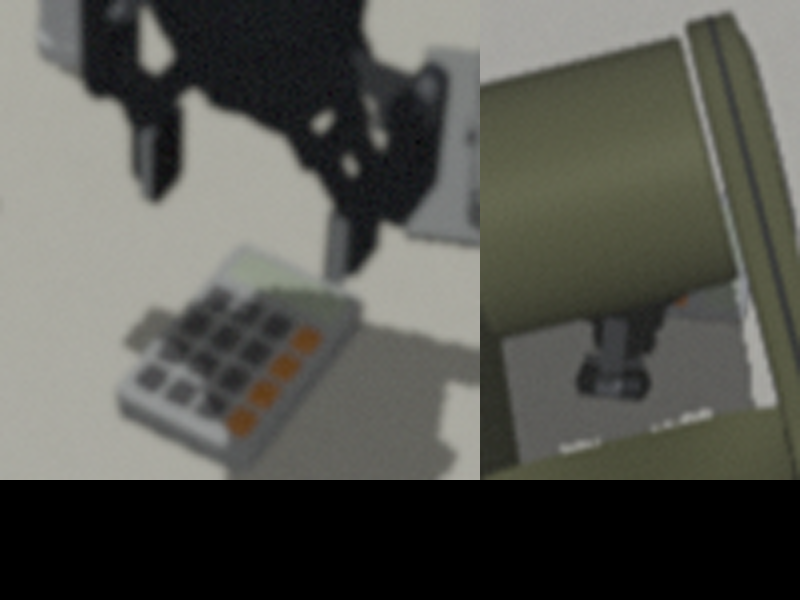

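The pad tips show at (155,200) and (338,282), about 20 mm above the TCP height when opened this wide. So the TCP can go below the desk plane. I'll descend in steps and watch the force.

drive_tool:
  plan:
    - [[0, 0, 0], [0, -1, 25], 0.86]
    - [[0, 0, 0], [0, -1, 40], 0.86]
    - [[0, 0, 0], [0, -1, 48], 0.86]
    - [[0, 0, 0], [0, -1, 52], 0.86]
    - [[0, 0, 0], [0, -1, 54], 0.86]
    - [[0, 0, 0], [0, -1, 54], 0.86]

```text
time_s: 11.25
position: [0.569, 0.1901, -0.0079]
orientation: [-0.666, 0.746, 0.001, -0.001]
wrist_force: [0.3, -0.3, -0.5]
gripper_width: 0.0732
gripper_force: 0.0
```

```bash
python3 - <<'E'
from h import *
state()
S=capture("scene"); s=observe(); p=s["position"]
u,v=proj(S,p)[0].astype(int); print(u,v)
cv2.imwrite("pics/e2.png",cv2.resize(S["pixels"][v-70:v+50,u-60:u+60],None,fx=5,fy=5,interpolation=2))
E
```

```text
{'time_s': 11.25, 'joint_pos': [0.233, 0.241, 1.908, 0.001, 0.994, -2.796], 'position': [0.569, 0.19, -0.008], 'orientation': [-0.666, 0.746, 0.001, -0.001], 'wrist_force': [0.257, -0.307, -0.501], 'torque': [-0.042, -0.016, 0.049], 'gripper_force': 0.0, 'gripper_width': 0.073}
328 318
```

View pics/e2.png

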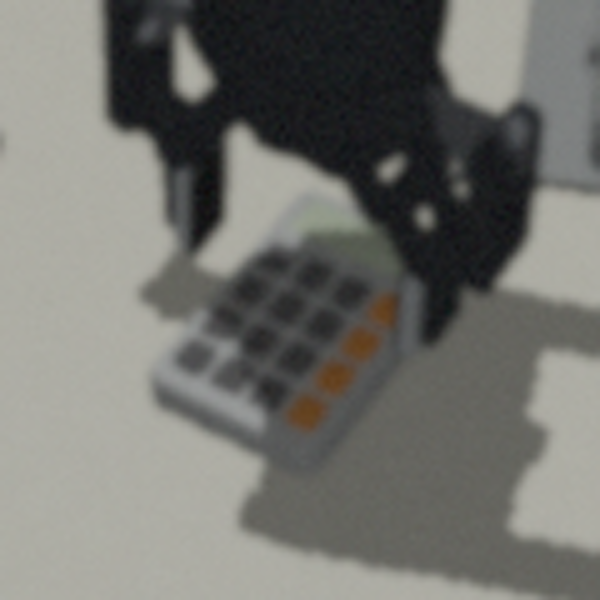

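The fingers straddle the long sides, with the tips about 8 mm up at (190,240) and (415,345). I'll go 5 mm lower and close.

drive_tool:
  plan:
    - [[0, 0, 0], [0, 1, 3], 0.86]
    - [[0, 0, 0], [0, 1, 5], 0.86]
    - [[0, 0, 0], [0, 1, 5], 0.76]
    - [[0, 0, 0], [0, 1, 5], 0.7]
    - [[0, 0, 0], [0, 1, 5], 0.65]
    - [[0, 0, 0], [0, 1, 5], 0.65]
    - [[0, 0, 0], [0, 1, 5], 0.65]
  squeeze: 25

```text
time_s: 12.0
position: [0.5677, 0.1902, -0.0132]
orientation: [-0.666, 0.746, 0.001, -0.001]
wrist_force: [-0.4, -0.0, -0.7]
gripper_width: 0.0554
gripper_force: 0.0
```

```bash
python3 - <<'E'
from h import *
state()
E
```

```text
{'time_s': 12.0, 'joint_pos': [0.233, 0.247, 1.912, 0.001, 0.985, -2.796], 'position': [0.568, 0.19, -0.013], 'orientation': [-0.666, 0.746, 0.001, -0.001], 'wrist_force': [-0.396, -0.026, -0.749], 'torque': [-0.019, -0.032, 0.052], 'gripper_force': 0.0, 'gripper_width': 0.055}
```

```bash
python3 - <<'E'
from h import *
S=capture("scene"); u,v=328,318
cv2.imwrite("pics/e3.png",cv2.resize(S["pixels"][v-70:v+50,u-60:u+60],None,fx=5,fy=5,interpolation=2))
E
```

```text
(no output)
```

View pics/e3.png

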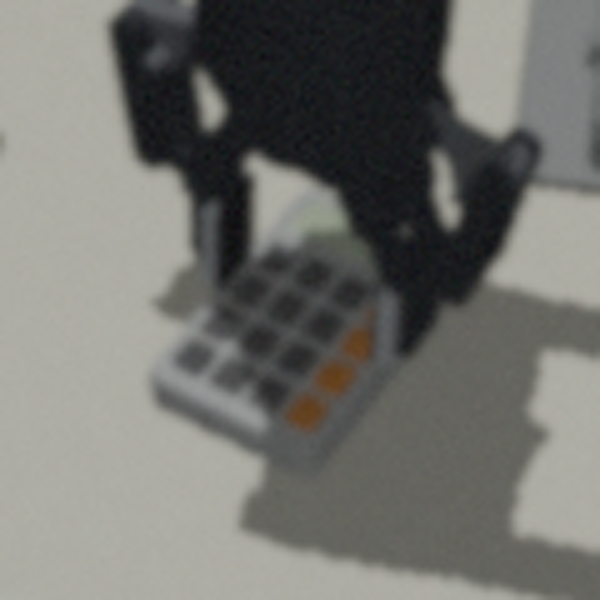

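The left fingertip at (215,290) is above the calculator's edge, so the fingers closed over it without touching anything. The tips sit higher than I assumed. I'll reopen, go 10 mm deeper and close again. I've also viewed 11 pictures against the limit of 10, so from here on I use numbers only.

drive_tool:
  plan:
    - [[0, 0, 0], [0, 0, 0], 0.75]
    - [[0, 0, 0], [0, 0, 0], 0.86]
    - [[0, 0, 0], [0, 0, 0], 0.86]
    - [[0, 0, 0], [0, 0, 5], 0.86]
    - [[0, 0, 0], [0, 0, 8], 0.86]
    - [[0, 0, 0], [0, 0, 10], 0.86]
    - [[0, 0, 0], [0, 0, 10], 0.86]

```text
time_s: 12.75
position: [0.5671, 0.19, -0.024]
orientation: [-0.666, 0.746, 0.001, -0.002]
wrist_force: [0.2, 0.2, 0.4]
gripper_width: 0.0736
gripper_force: 0.0
```

drive_tool:
  plan:
    - [[0, 0, 0], [0, 0, 0], 0.78]
    - [[0, 0, 0], [0, 0, 0], 0.72]
    - [[0, 0, 0], [0, 0, 0], 0.67]
    - [[0, 0, 0], [0, 0, 0], 0.67]
    - [[0, 0, 0], [0, 0, 0], 0.67]

```text
time_s: 13.25
position: [0.568, 0.1902, -0.0229]
orientation: [-0.666, 0.746, 0.001, -0.001]
wrist_force: [-0.7, 0.3, 2.3]
gripper_width: 0.0613
gripper_force: 27.7
```

drive_tool:
  plan:
    - [[0, 0, 0], [0, 0, -10], 0.67]
    - [[0, 0, 0], [0, 0, -35], 0.67]
    - [[0, 0, 0], [0, 0, -75], 0.67]
    - [[0, 0, 0], [0, 0, -105], 0.67]
    - [[0, 0, 0], [0, 0, -105], 0.67]

```text
time_s: 13.75
position: [0.5717, 0.1911, 0.0881]
orientation: [-0.666, 0.746, -0.002, 0.004]
wrist_force: [1.1, -0.1, -1.5]
gripper_width: 0.061
gripper_force: 27.9
```

```bash
python3 - <<'E'
from h import *
state(); go([.548,.369,.08],toolR(np.deg2rad(95)))
for n in("top","scene"):
    C=capture(n); g=C["pixels"].max(2)
    c=proj(C,[.548,.369,.006])[0]; m=(g<75).astype(np.uint8)
    k,l,st,ce=cv2.connectedComponentsWithStats(m,connectivity=4); i=l[int(c[1]),int(c[0])]; print(n,c,i,st[i])
    mm=cv2.findContours((l==i).astype(np.uint8),0,1)[0][0]; b=cv2.approxPolyDP(mm,.06*cv2.arcLength(mm,True),True)[:,0]
    w=onplane(C,b,.0065); print(b.tolist(),w.round(4).tolist(),w.mean(0), "cent",onplane(C,ce[i],.0065))
E
```

```text
{'time_s': 13.75, 'joint_pos': [0.233, 0.118, 1.865, 0.001, 1.15, -2.796], 'position': [0.572, 0.191, 0.088], 'orientation': [-0.666, 0.746, -0.002, 0.004], 'wrist_force': [1.084, -0.105, -1.491], 'torque': [0.022, -0.08, 0.011], 'gripper_force': 27.858, 'gripper_width': 0.061}
t 13.75 shift mm [-174.    43.6    8.3] turn [-0.004  0.008  1.371]
top [208.35786885 283.52936333] 367 [ 196  261   27   45 1068]
[[219, 261], [196, 263], [198, 305], [222, 303]] [[0.5918, 0.3488, 0.0065], [0.5883, 0.3938, 0.0065], [0.5067, 0.3883, 0.0065], [0.5101, 0.3417, 0.0065]] [0.54920931 0.36814303 0.0065    ] cent [[0.54933247 0.36808719 0.0065    ]]
scene [289.02607732 407.23062161] 280 [ 254  385   69   47 1893]
[[268, 385], [254, 412], [311, 431], [322, 402]] [[0.5911, 0.3505, 0.0065], [0.5875, 0.3963, 0.0065], [0.5052, 0.3883, 0.0065], [0.5104, 0.3423, 0.0065]] [0.54855382 0.3693603  0.0065    ] cent [[0.54782408 0.37037736 0.0065    ]]
```

drive_tool:
  plan:
    - [[0, 0, 1.37], [-174, 44, 8], 0.67]
    - [[0, 0, 1.37], [-174, 44, 8], 0.67]
    - [[0, 0, 1.37], [-174, 44, 8], 0.67]
    - [[0, 0, 1.37], [-174, 44, 8], 0.67]
    - [[0, 0, 1.37], [-174, 44, 8], 0.67]
    - [[0, 0, 1.37], [-174, 44, 8], 0.67]
    - [[0, 0, 1.37], [-174, 44, 8], 0.67]
    - [[0, 0, 1.37], [-174, 44, 8], 0.67]
    - [[0, 0, 1.37], [-174, 44, 8], 0.67]
    - [[0, 0, 1.37], [-174, 44, 8], 0.67]
    - [[0, 0, 1.37], [-174, 44, 8], 0.67]
    - [[0, 0, 1.37], [-174, 44, 8], 0.67]

```text
time_s: 15.05
position: [0.5427, 0.3674, 0.0718]
orientation: [-0.044, 0.999, -0.001, -0.003]
wrist_force: [0.5, 1.1, -1.5]
gripper_width: 0.0608
gripper_force: 27.9
```

```bash
python3 - <<'E'
from h import *
state(); M=toolR(np.deg2rad(95)); go([.5486,.369,.02],M)
# find orange keys / calc in scene: light slab contour around expected
C=capture("scene"); hsv=cv2.cvtColor(C["pixels"],cv2.COLOR_BGR2HSV); m=cv2.inRange(hsv,(3,120,60),(20,255,255))
k,l,st,ce=cv2.connectedComponentsWithStats(m)
for i in range(1,k):
    if st[i,4]>8 and 200<ce[i][0]<420 and 280<ce[i][1]<470: print(st[i],ce[i].round(1))
p=observe()["position"]; 
for sgn in(1,):
  h=p[2]+.023+.015
  print("exp centre top",proj(C,[p[0],p[1],h]))
E
```

```text
{'time_s': 15.05, 'joint_pos': [0.513, 0.252, 1.741, 0.001, 1.154, -1.147], 'position': [0.543, 0.367, 0.072], 'orientation': [-0.044, 0.999, -0.001, -0.003], 'wrist_force': [0.519, 1.08, -1.489], 'torque': [-0.012, 0.021, 0.028], 'gripper_force': 27.86, 'gripper_width': 0.061}
t 15.05 shift mm [-6.3  1.2 51.7] turn [-0.001 -0.006  0.001]
[255 364   5   6  24] [257.3 366.8]
[292 376  10   8  56] [296.3 379.1]
[339 391  31  43 729] [354.3 413.6]
exp centre top [[291.60514968 362.18655067]]
```

```bash
python3 - <<'E'
from h import *
T=capture("top"); C=capture("scene")
w=onplane(T,px([(97,308),(140,316),(182,320),(225,325)],5,262,219),.015)[:,:2]
a=np.deg2rad(173.6); Rm=np.array([[np.cos(a),-np.sin(a)],[np.sin(a),np.cos(a)]])
k=(w-[.568,.1882])@Rm; print("keys in calc",k)
s=observe(); p=s["position"]; a=np.deg2rad(95)
Rm=np.array([[np.cos(a),-np.sin(a)],[np.sin(a),np.cos(a)]])
W=np.c_[k@Rm.T+p[:2],np.full(4,p[2]+.023+.015)]; print(proj(C,W))
# invert observed blobs into calc frame
for b in((257.3,366.8),(296.3,379.1)): print((onplane(C,b,p[2]+.038)[0,:2]-p[:2])@Rm)
E
```

```text
keys in calc [[ 0.01949562 -0.03628487]
 [ 0.02087329 -0.01943455]
 [ 0.02076007 -0.00315177]
 [ 0.02098988  0.01354321]]
[[257.99539357 365.46256734]
 [270.05768479 370.35585306]
 [282.34408299 374.21932611]
 [294.97959906 378.45208729]]
[ 0.02160815 -0.03625293]
[0.02128663 0.01538497]
```

drive_tool:
  plan:
    - [[0, 0, 0], [-6, 1, 15], 0.67]
    - [[0, 0, 0], [-6, 1, 45], 0.67]
    - [[0, 0, 0], [-6, 1, 65], 0.67]
    - [[0, 0, 0], [-6, 1, 72], 0.67]
    - [[0, 0, 0], [-6, 1, 72], 0.67]

```text
time_s: 15.7
position: [0.5484, 0.3688, -0.0006]
orientation: [-0.044, 0.999, -0.001, -0.003]
wrist_force: [-0.1, -0.6, -0.8]
gripper_width: 0.0608
gripper_force: 27.9
```

```bash
python3 - <<'E'
from h import *
state(); go([.5486,.369,-.017],toolR(np.deg2rad(95)))
E
```

```text
{'time_s': 15.7, 'joint_pos': [0.51, 0.349, 1.757, 0.001, 1.041, -1.149], 'position': [0.548, 0.369, -0.001], 'orientation': [-0.044, 0.999, -0.001, -0.003], 'wrist_force': [-0.098, -0.575, -0.817], 'torque': [-0.022, 0.069, -0.02], 'gripper_force': 27.867, 'gripper_width': 0.061}
t 15.7 shift mm [-0.3  0.2 16.4] turn [-0.001 -0.006  0.001]
```

drive_tool:
  plan:
    - [[0, 0, 0], [0, 0, 3], 0.67]
    - [[0, 0, 0], [0, 0, 6], 0.67]
    - [[0, 0, 0], [0, 0, 9], 0.67]
    - [[0, 0, 0], [0, 0, 11], 0.67]
    - [[0, 0, 0], [0, 0, 11], 0.67]

```text
time_s: 16.2
position: [0.5494, 0.3695, -0.0094]
orientation: [-0.044, 0.999, -0.0, -0.001]
wrist_force: [-0.0, -0.1, -1.8]
gripper_width: 0.0611
gripper_force: 27.9
```

drive_tool:
  plan:
    - [[0, 0, 0], [0, 0, 2], 0.67]
    - [[0, 0, 0], [0, 0, 3], 0.67]
    - [[0, 0, 0], [0, 0, 4], 0.67]
    - [[0, 0, 0], [0, 0, 4], 0.67]

```text
time_s: 16.6
position: [0.5493, 0.3695, -0.0135]
orientation: [-0.044, 0.999, -0.0, -0.001]
wrist_force: [-0.3, -0.6, -1.1]
gripper_width: 0.0612
gripper_force: 27.9
```

drive_tool:
  plan:
    - [[0, 0, 0], [0, 0, 1], 0.67]
    - [[0, 0, 0], [0, 0, 2], 0.67]
    - [[0, 0, 0], [0, 0, 2], 0.67]

```text
time_s: 16.9
position: [0.5493, 0.3695, -0.0155]
orientation: [-0.044, 0.999, -0.0, -0.001]
wrist_force: [-0.3, -0.3, -1.2]
gripper_width: 0.061
gripper_force: 27.9
```

drive_tool:
  plan:
    - [[0, 0, 0], [0, 0, 1], 0.67]
    - [[0, 0, 0], [0, 0, 1.5], 0.67]
    - [[0, 0, 0], [0, 0, 1.5], 0.67]

```text
time_s: 17.2
position: [0.5495, 0.3696, -0.0167]
orientation: [-0.044, 0.999, 0.0, -0.001]
wrist_force: [-0.8, 0.4, -0.5]
gripper_width: 0.0608
gripper_force: 27.9
```

drive_tool:
  plan:
    - [[0, 0, 0], [0, 0, 0.5], 0.67]
    - [[0, 0, 0], [0, 0, 0.5], 0.76]
    - [[0, 0, 0], [0, 0, 0.5], 0.83]
    - [[0, 0, 0], [0, 0, 0.5], 0.83]
    - [[0, 0, 0], [0, 0, -10], 0.83]
    - [[0, 0, 0], [0, 0, -45], 0.83]
    - [[0, 0, 0], [0, 0, -95], 0.83]
    - [[0, 0, 0], [0, 0, -145], 0.83]
    - [[0, 0, 0], [0, 0, -170], 0.83]
    - [[0, 0, 0], [0, 0, -170], 0.83]

```text
time_s: 18.2
position: [0.5532, 0.3714, 0.1614]
orientation: [-0.044, 0.999, 0.003, 0.004]
wrist_force: [0.7, -0.2, 0.2]
gripper_width: 0.0712
gripper_force: 0.0
```

```bash
python3 - <<'E'
from h import *
state()
def keys(C,lab):
    hsv=cv2.cvtColor(C["pixels"],cv2.COLOR_BGR2HSV); m=cv2.inRange(hsv,(3,110,60),(20,255,255))
    k,l,st,ce=cv2.connectedComponentsWithStats(m)
    for i in range(1,k):
        w=onplane(C,ce[i],.021)[0]
        if st[i,4]>5 and np.hypot(*(w[:2]-[.53,.37]))<.12: print(lab,st[i],ce[i].round(1),w.round(4))
for n in("top","scene"):
    C=capture(n); keys(C,n)
a=np.deg2rad(95); Rm=np.array([[np.cos(a),-np.sin(a)],[np.sin(a),np.cos(a)]])
k=np.array([[.0205,-.0363],[.0205,-.0194],[.0205,-.0032],[.0205,.0135]]); print("expected",k@Rm.T+[.5486,.369])
E
```

```text
{'time_s': 18.2, 'joint_pos': [0.51, 0.183, 1.662, 0.001, 1.286, -1.149], 'position': [0.553, 0.371, 0.161], 'orientation': [-0.044, 0.999, 0.003, 0.004], 'wrist_force': [0.7, -0.158, 0.171], 'torque': [0.001, 0.0, -0.043], 'gripper_force': 0.0, 'gripper_width': 0.071}
top [195 281   4   4  16] [196.5 282.5] [0.5497 0.3881 0.021 ]
top [195 288   4   5  17] [196.7 290.1] [0.5351 0.3874 0.021 ]
top [196 324  25  23 281] [209.1 332.5] [0.4549 0.3623 0.021 ]
scene [339 391  30  43 756] [354.2 413.6] [0.4607 0.3481 0.021 ]
scene [254 402   8   7  43] [257.6 405.4] [0.5829 0.3928 0.021 ]
scene [265 406   9   7  47] [268.9 409.3] [0.5664 0.3916 0.021 ]
scene [276 410   9   8  46] [280.4 413.6] [0.5495 0.3905 0.021 ]
scene [287 414  10   8  52] [291.6 417.3] [0.5336 0.389  0.021 ]
scene [368 421   2   6   7] [368.4 423.4] [0.4382 0.3535 0.021 ]
expected [[0.58297517 0.39258574]
 [0.56613948 0.39111281]
 [0.55000113 0.38970089]
 [0.53336468 0.38824539]]
```

The calculator is seated: the key positions match the expected ones within 1 mm at bed height. Next is the knob.

```bash
python3 - <<'E'
from h import *
d=np.array([np.cos(np.deg2rad(5)),np.sin(np.deg2rad(5))]); ax=np.array([.5486,.369])-.092*d; print("axis",ax)
for n in("top","scene"):
    C=capture(n); hsv=cv2.cvtColor(C["pixels"],cv2.COLOR_BGR2HSV); m=cv2.inRange(hsv,(3,150,130),(18,255,255))
    l,st,ce=cv2.connectedComponentsWithStats(m)[1:]; i=1+st[1:,4].argmax()
    c=cv2.findContours((l==i).astype(np.uint8),0,1)[0][0]; b=cv2.minAreaRect(c); bp=cv2.boxPoints(b); print(n,b, onplane(C,b[0],.0655), "px of axis",proj(C,[*ax,.0655]))
    e=sorted(bp.tolist(),key=lambda p:p[0]); L=onplane(C,[np.mean(e[:2],0),np.mean(e[2:],0)],.0655)
    print(L, np.rad2deg(np.arctan2(*(L[0]-L[1])[[1,0]])))
go([*ax,.11],toolR(np.deg2rad(168)))
E
```

```text
axis [0.45695009 0.36098167]
top ((209.0, 333.5), (9.0, 16.0), 90.0) [[0.45610877 0.35138144 0.0655    ]] px of axis [[203.69240161 333.07567289]]
[[0.45624068 0.36583125 0.0655    ]
 [0.4559769  0.33693625 0.0655    ]] 89.47697036106835
scene ((354.8658752441406, 406.292724609375), (11.400684356689453, 34.35822677612305), 38.65980529785156) [[0.45608104 0.36422223 0.0655    ]] px of axis [[355.20043567 403.98130702]]
[[0.46095403 0.38726038 0.0655    ]
 [0.45100002 0.3402006  0.0655    ]] 78.05692124121158
t 18.4 shift mm [92.   0.2 41.9] turn [ 0.002 -0.005 -1.274]
```

drive_tool:
  plan:
    - [[0, 0, -1.27], [92, 0, 10], 0.5]
    - [[0, 0, -1.27], [92, 0, 10], 0.5]
    - [[0, 0, -1.27], [92, 0, 10], 0.5]
    - [[0, 0, -1.27], [92, 0, 10], 0.5]
    - [[0, 0, -1.27], [92, 0, 10], 0.5]
    - [[0, 0, -1.27], [92, 0, 10], 0.5]
    - [[0, 0, -1.27], [92, 0, 10], 0.5]
    - [[0, 0, -1.27], [92, 0, 42], 0.5]
    - [[0, 0, -1.27], [92, 0, 42], 0.5]
    - [[0, 0, -1.27], [92, 0, 42], 0.5]
    - [[0, 0, -1.27], [92, 0, 42], 0.5]
  squeeze: 50

```text
time_s: 19.5
position: [0.4576, 0.3611, 0.1103]
orientation: [-0.627, 0.779, 0.001, -0.002]
wrist_force: [0.1, 0.1, 0.1]
gripper_width: 0.0428
gripper_force: 0.0
```

```bash
python3 - <<'E'
from h import *
state(); go([.457,.362,.033],toolR(np.deg2rad(168)))
E
```

```text
{'time_s': 19.5, 'joint_pos': [0.575, 0.06, 1.887, 0.002, 1.199, -2.352], 'position': [0.458, 0.361, 0.11], 'orientation': [-0.627, 0.779, 0.001, -0.002], 'wrist_force': [0.127, 0.073, 0.096], 'torque': [-0.058, -0.002, 0.013], 'gripper_force': 0.0, 'gripper_width': 0.043}
t 19.5 shift mm [-0.9  0.5 77.3] turn [ 0.004 -0.002 -0.005]
```

drive_tool:
  plan:
    - [[0, 0, 0], [-1, 0, 40], 0.5]
    - [[0, 0, 0], [-1, 0, 60], 0.5]
    - [[0, 0, 0], [-1, 0, 72], 0.5]
    - [[0, 0, 0], [-1, 0, 77], 0.5]
    - [[0, 0, 0], [-1, 0, 77], 0.3]
    - [[0, 0, 0], [-1, 0, 77], 0.15]
    - [[0, 0, 0], [-1, 0, 77], 0.12]
    - [[0, 0, 0], [-1, 0, 77], 0.12]

```text
time_s: 20.3
position: [0.4577, 0.3632, 0.036]
orientation: [-0.628, 0.778, 0.002, -0.001]
wrist_force: [-5.2, 0.8, 3.1]
gripper_width: 0.0128
gripper_force: 49.3
```

drive_tool:
  plan:
    - [[0, 0, 0], [0, 0, 0], 0.12]
    - [[0, 0, 0], [0, 0, 0], 0.12]
    - [[0, 0, 0], [0, 0, 0], 0.12]

```text
time_s: 20.6
position: [0.4578, 0.3632, 0.036]
orientation: [-0.628, 0.778, 0.002, -0.001]
wrist_force: [-3.8, 0.9, 3.5]
gripper_width: 0.0127
gripper_force: 49.3
```

drive_tool:
  plan:
    - [[0, 0, 0.12], [0, 0, 0], 0.12]
    - [[0, 0, 0.24], [0, 0, 0], 0.12]
    - [[0, 0, 0.36], [0, 0, 0], 0.12]
    - [[0, 0, 0.48], [0, 0, 0], 0.12]

```text
time_s: 21.0
position: [0.458, 0.3631, 0.036]
orientation: [-0.423, 0.906, 0.001, -0.001]
wrist_force: [-4.1, 1.0, 2.9]
gripper_width: 0.0129
gripper_force: 49.3
```

```bash
python3 - <<'E'
from h import *
state()
E
```

```text
{'time_s': 21.0, 'joint_pos': [0.577, 0.149, 1.929, 0.002, 1.065, -1.868], 'position': [0.458, 0.363, 0.036], 'orientation': [-0.423, 0.906, 0.001, -0.001], 'wrist_force': [-4.069, 1.004, 2.9], 'torque': [-0.004, 0.707, 0.252], 'gripper_force': 49.348, 'gripper_width': 0.013}
```

drive_tool:
  plan:
    - [[0, 0, 0.12], [0, 0, 0], 0.12]
    - [[0, 0, 0.24], [0, 0, 0], 0.12]
    - [[0, 0, 0.36], [0, 0, 0], 0.12]
    - [[0, 0, 0.48], [0, 0, 0], 0.12]
    - [[0, 0, 0.6], [0, 0, 0], 0.12]
    - [[0, 0, 0.7], [0, 0, 0], 0.12]
    - [[0, 0, 0.76], [0, 0, 0], 0.12]
    - [[0, 0, 0.76], [0, 0, 0], 0.12]

```text
time_s: 21.8
position: [0.4582, 0.3628, 0.036]
orientation: [-0.059, 0.998, 0.0, -0.001]
wrist_force: [-3.9, -1.4, 6.3]
gripper_width: 0.0127
gripper_force: 49.6
```

```bash
python3 - <<'E'
from h import *
state()
E
```

```text
{'time_s': 21.8, 'joint_pos': [0.577, 0.149, 1.929, 0.002, 1.065, -1.112], 'position': [0.458, 0.363, 0.036], 'orientation': [-0.059, 0.998, 0.0, -0.001], 'wrist_force': [-3.862, -1.365, 6.264], 'torque': [-0.245, 0.794, -0.247], 'gripper_force': 49.638, 'gripper_width': 0.013}
```

drive_tool:
  plan:
    - [[0, 0, 0], [0, 0, 0], 0.3]
    - [[0, 0, 0], [0, 0, 0], 0.5]
    - [[0, 0, 0], [0, 0, 0], 0.5]
    - [[0, 0, 0], [0, 0, -40], 0.5]
    - [[0, 0, 0], [0, 0, -90], 0.5]
    - [[0, 0, 0], [0, 0, -130], 0.5]
    - [[0, 0, 0], [100, -50, -150], 0.5]
    - [[0, 0, 0], [100, -150, -150], 0.5]
    - [[0, 0, 0], [100, -250, -150], 0.5]
    - [[0, 0, 0], [100, -250, -150], 0.5]
    - [[0, 0, 0], [100, -250, -150], 0.5]
    - [[0, 0, 0], [100, -250, -150], 0.5]
    - [[0, 0, 0], [100, -250, -150], 0.5]

```text
time_s: 23.1
position: [0.3889, 0.0992, 0.1851]
orientation: [-0.056, 0.998, -0.001, -0.0]
wrist_force: [0.4, 0.7, -0.5]
gripper_width: 0.0424
gripper_force: 0.0
```

```bash
python3 - <<'E'
from h import *
state()
for n in("top","scene"):
    C=capture(n); hsv=cv2.cvtColor(C["pixels"],cv2.COLOR_BGR2HSV); m=cv2.inRange(hsv,(3,130,70),(20,255,255))
    k,l,st,ce=cv2.connectedComponentsWithStats(m)
    for i in range(1,k):
        w=onplane(C,ce[i],.021)[0]
        if st[i,4]>5 and np.hypot(*(w[:2]-[.52,.37]))<.13:
            print(n,st[i],w.round(4))
            if st[i,4]>100:
                b=cv2.minAreaRect(cv2.findContours((l==i).astype(np.uint8),0,1)[0][0]); bp=cv2.boxPoints(b); d=[bp[0]-bp[1],bp[1]-bp[2]]; q=max(d,key=np.linalg.norm)/2
                P=onplane(C,[b[0]+q,b[0]-q],.0655); print("bar",P.round(4),np.rad2deg(np.arctan2(*(P[0]-P[1])[[1,0]])))
    # bottles standing: top centres
    for nm,p in(("spray",(.721,.158,.14)),("glue",(.719,.0466,.1)),("pill",(.7164,-.079,.066))):
        if n=="top": u=proj(C,p)[0].astype(int); print(nm,C["pixels"][u[1],u[0]])
    print("latch px",[C["pixels"][int(v),int(u)].tolist() for u,v in proj(C,[[.457+r*.996,.362+r*.087,.0305] for r in(.035,.045,.052)])])
E
```

```text
{'time_s': 23.1, 'joint_pos': [0.117, -0.457, 2.196, -0.001, 1.403, -1.566], 'position': [0.389, 0.099, 0.185], 'orientation': [-0.056, 0.998, -0.001, -0.0], 'wrist_force': [0.383, 0.728, -0.472], 'torque': [-0.031, -0.005, -0.033], 'gripper_force': 0.0, 'gripper_width': 0.042}
top [194 263   4   4  14] [0.5839 0.3907 0.021 ]
top [195 272   3   4  12] [0.567  0.3894 0.021 ]
top [195 280   4   4  12] [0.5511 0.3888 0.021 ]
top [196 289   3   4  11] [0.5343 0.3868 0.021 ]
top [201 319   9  27 173] [0.4527 0.3699 0.021 ]
bar [[0.482  0.3591 0.0655]
 [0.4358 0.3582 0.0655]] 1.0480562823070836
top [211 325   5  12  42] [0.4584 0.3546 0.021 ]
spray [206 201 200]
glue [162  78  61]
pill [190 190 192]
latch px [[74, 70, 70], [80, 77, 77], [77, 73, 73]]
scene [335 399  39  30 823] [0.4601 0.3488 0.021 ]
bar [[0.4753 0.383  0.0655]
 [0.4309 0.3676 0.0655]] 19.121927136989893
scene [254 403   8   6  36] [0.5826 0.3928 0.021 ]
scene [265 407   8   6  38] [0.5663 0.3918 0.021 ]
scene [277 411   8   6  40] [0.5495 0.3902 0.021 ]
scene [288 414   8   7  40] [0.5336 0.3889 0.021 ]
scene [366 430  10   5  30] [0.4315 0.3641 0.021 ]
latch px [[74, 72, 70], [74, 70, 69], [78, 78, 77]]
```

```bash
python3 -c "
from cell import *
print(hand_in())"
```

```text
the job is handed in; nothing more can be done
None
```

I handed the job in: the calculator is in the cradle keys up with the latch locked over it, after about 23 s of robot time and at most 28 N of squeeze on it, but I viewed 11 pictures, one over the limit of 10.

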